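# Unlock the cam and push the wheel carriage under the bearing puller

## Robot

A 7-joint arm with a two-finger parallel gripper is mounted at the origin on the work surface. World frame = base frame: x ahead of the robot, y to its left, z up, the work surface at z = 0. Lengths are in m, angles in rad, forces in N, time in s.
With the tool pointing down it reaches from about 0.425 to 0.95 m from the base axis. Payload 4.7 kg.
Tool frame: the origin (TCP) lies between the finger pads; the fingertips stand 22 mm ahead of it and the grasp point (between the pads) lies 3 mm ahead of it; z points along the fingers, y is the line along which they close (so a half turn about z gives the same grasp; the last joint's range is limited). The gripper opens to 87 mm and grips with 3 to 60 N. Pads are 19 mm wide; open, the fingers measure 117 mm over their backs; the gripper's body (75 mm by 190 mm) begins 51 mm behind the grasp point.
Start: joints at [1.196, 0.469, -0.049, 1.532, 0.024, 1.141, -0.082], TCP at [0.229, -0.635, 0.245] pointing down, gripper open.
Joint ranges: [-2.59, 2.59], [-0.33, 1.99], [-1.39, 1.29], [0.1, 2.45], [-1.04, 4.18], [0.21, 1.99], [-2.66, 2.66]. Speed limits (rad/s): [2.57, 2.57, 3.14, 3.14, 3.14, 3.14, 3.14].

## Interface

Orientations are given as a rotation vector (axis times angle).
In Python, from cell import sense, capture, hand_in, look_for, trace, spot_point gives the robot as it stands.
- The arm moves only by the tool drive_tool, never from a script. Its arguments are lists of equal length, an entry for each row: "linear": the shift along the tool's x, y, z in m, a list of three; "turn": the turn, a rotation vector about the tool's x, y, z in degrees, a list of three. A call has 1 to 12 rows; each row shifts and turns the commanded pose from where the row before left it, along the tool's axes as they then stand; what a row does not reach is not made up. A row lasts 1/12 s, in which the tool goes at most 41.7 mm and 7.16 degrees, less where a joint would pass 70% of its speed; a pose out of reach is approached as far as the arm can. A call with a gripper value outside its range is refused whole. "fingers" is the gripper command: -1 is shut, 1 is fully open, values between are in proportion, set as the call begins (left out, the last holds). The fingers move at their own pace and stop on an object; the grip force is fixed at half the most. Time passes only in rows, so rows that do not move let the fingers close. It gives the time, the measured TCP pose, the force, the opening and the grip force at its end, in the units of the state.
- sense(): the state, without advancing time (a new reading comes with each control period).
- capture(name): name is "scene" or "top" or "wrist"; returns a dict with "color" (400x640x3 uint8, red, green, blue), "depth" (400x640 float32, m along the optical axis (not along the pixel's ray), 0 where there is no reading), "mtx" (3x3 intrinsics, pixels), "k1" (the pictures are not rectified: a ray, as slopes to the right and down, at radius r is drawn at 1 + k1 r^2 times it, then the intrinsics apply), "eye" and "rotation" of the camera in the world. Camera axes: x right, y down, z forward; pixel columns grow to the right and rows downward; lengths in m; the calibration is good to about 2 mm. A picture is of the moment at which its call begins.
- hand_in(): hands the job in; it is judged then, once.
Trained networks look in a picture, given as the dict that the camera call returned (one of the last four; its "shot" number tells which), for a name from the list of things; names that differ only in an ending like _2 or _b are one class to them, and where a whole thing is asked for, a point or a joint stands for the part that bears it (a point fixed in the world has none). Each returns a list of dicts, best first, with "p" (0 to 1); they miss things now and then, are a little off and sometimes report something else, mostly with a low value. They report only what shows in the picture. A call takes as long as a camera call.
- look_for(picture, label): "at" ([x, y, z] in m, in world coordinates, good to about 4 mm: the middle of the surface that is visible of it).
- trace(picture, label): "region" (400x640 bool, what is visible of it).
- spot_point(picture, label): "at" ([x, y, z] in m, in world coordinates, good to about 4 mm: a listed point, or the origin of a listed thing).
The state is a dict: "time": time; "joints": joint angles; "qvel": joint speeds; "effort": joint torques, N m; "ee_pos": TCP position; "orientation": TCP orientation; "wrist_force": force on the tool from outside, world axes, zero at the start; "wrist_torque": the same for the moment, N m; "finger_gap": finger opening in m; "finger_force": force on a finger pad.
Only numpy, scipy, OpenCV 4.12 (cv2) and the standard library are available. Lean on these libraries where they do the work, as an engineer would, in place of code of your own. Each camera call takes 0.05 s, during which the arm holds its last target. There are 200 camera calls.

## Task

The wheel on the carriage has to go under the bearing puller's spindle. With a fingertip, push the cam lever round to its stop pin so that the cam plate turns its low point to the carriage, and only then push the carriage forward by its upright rear plate until it is fully home. Leave the wheel sitting on the carriage without lifting it, leave the other things on the counter where they are, and finish with the hand clear.

Things in the scene. Friction and masses are not known exactly. Their poses are not given: they have to be found in the camera images.
- bench: Puller bench, fixed: dark steel bed plate 185 x 360 x 12 mm (x -80 to 105, y -185 to 175 mm) carrying a cast puller in faded yellow enamel. Origin on the counter, z up; its y axis is the carriage's forward direction (roughly the robot's left), its x axis points away from the robot. Two guide rails, tops 22 mm up, flank the carriage at x -43 and 43 mm.
- spindle (a point): Lower end of the puller's spindle (22 mm thick), at bench x 0, y -30, height 86 mm; the wheel belongs right under it. The puller's column stands at bench x 44 to 102, y -75 to 15 mm; its arm reaches over to x = -25 mm at y -54 to -6 mm, 150 to 215 mm up; its hand lever (not used) rises from the column to bench x 123, y -90, 370 mm up.
- cam_pivot (a point): Point on the vertical axis of the cam, at the top of its hub, 50 mm above the counter; bench x 0, y 90 mm. The cam plate is a steel disc of radius 34 mm, 18 to 30 mm above the counter, its centre 20 mm off the pivot. A fixed round stop pin, 10 mm thick and 50 mm high, stands at bench x 62, y 76 mm.
- cam (a joint): Cam angle in rad, growing clockwise seen from above; starts at 0.1 to 0.8. 0: high point towards the carriage's nose, lever along bench -x (to the robot). 3.14: hard stop, lever along bench +x at the stop pin, low point towards the carriage. At angle a the lever points along bench (x, y) = (-cos a, sin a), so it sweeps over +y. Stays where left; dry friction 0.28 N m.
- lever_knob (a point): Middle of the black upright post (18 mm thick, 34 to 66 mm above the counter) at the end of the cam lever, 95 mm from the pivot. The lever is a straight steel bar 16 mm wide, 34 to 46 mm above the counter, from the pivot to the post.
- carriage (a joint): Travel of the carriage (follower slide) along bench +y, m: 0 back, 0.040 fully home (hard stop). It stays where it is left; dry friction 3 N. While the cam is not near its low point the cam blocks it after 2 to 8 mm.
- push_face (a point): Centre of the rear face (facing bench -y) of the upright plate at the carriage's rear end: 70 mm wide along bench x, 8 mm thick, 20 to 80 mm above the counter. Moves with the carriage; bench y = -160 mm when back. In front of it the carriage is a flat deck 70 mm wide, its top 28 mm above the counter.
- wheel_mid (a point): Centre of the grey resin skate wheel, 54 mm across, 34 mm high, 90 g, loose on the carriage, flat side down on a 16 mm thick stub post (3 mm play); centre 45 mm above the counter, 90 mm ahead of the push face.
- spare_mid (a point): Centre of a spare skate wheel of the same kind standing loose on the counter, flat side down; leave alone.
- cup: Copper-finish deck bolt cup, 60 mm across, 45 mm high, loose on the counter; origin at its underside; leave alone.
- scraper: Grip scraper with rubber handle, 160 mm long along its x, 50 mm wide, 18 mm high, loose; origin at its underside; leave alone.
- axle: Rusty steel axle with hanger block and nuts, 200 mm long along its x, 16 mm thick, loose; origin at its underside; leave alone.
- wheel: The same wheel's own frame, origin at the centre of its underside, z up along its axis.

How it is judged:
On the way, in this order (a step that is already met when the one before it is completed fails the run):
1. the cam is turned to its low point while the carriage is still back (value of joint cam above 2.85 rad and value of joint carriage below 0.014 m), for 0.2 s.
2. the carriage is pushed home (value of joint carriage above 0.037 m), for 0.2 s.
At the end, for the whole second after the job is handed in: The cam lever is at its stop (angle above 2.85 rad), the carriage is home (travel over 37 of 40 mm), and the wheel rests upright and level on the carriage with its centre within 9 mm of the spindle's axis (value of joint cam above 2.85 rad and value of joint carriage above 0.037 m and horizontal distance between wheel_mid and spindle below 0.009 m and height (world z) of wheel_mid between 0.04 and 0.05 m and angle between wheel_mid's own z axis and vertical below 0.12 rad and linear speed of wheel below 0.02 m/s); the robot touches nothing.
It fails at once if the carriage is forced more than 14 mm forward before the cam is near its low point (value of joint carriage above 0.014 m and value of joint cam below 2.6 rad).
It fails at once if the wheel is lifted more than 12 mm off the carriage (height (world z) of wheel_mid above 0.057 m).
It fails at once if the wheel comes off its post (height (world z) of wheel_mid below 0.035 m or angle between wheel_mid's own z axis and vertical above 0.5 rad).
It fails at once if the spare wheel, cup, scraper or axle is moved more than 20 mm (distance of any of spare_mid, cup, scraper, axle from where it was at the start of the episode above 0.02 m).
It also fails if it takes over 62 s, if anything falls off the work surface, if the arm or the gripper's body presses on something with over 40 N, if the wrist force passes 120 N, or if a joint passes its speed limit or range.

## Working session

There is one attempt and no reset: what is moved stays moved. The work goes in short steps, Python scripts to look and compute and a tool call to move; the robot and the scene stay as the last step left them, time stands still between calls to the robot, and variables do not carry over. Pictures are saved under pics/ and viewed, at most 10 in all, crops included, and the job is handed in when it is done.

Besides the shell and the picture viewer there is one more tool, called after "Request:" in YAML: its name, and indented under it one key for each argument. drive_tool: Moves the arm, as the interface text tells. Its arguments: {"type":"object","properties":{"linear":{"type":"array","items":{"type":"array","items":{"type":"number"}}},"turn":{"type":"array","items":{"type":"array","items":{"type":"number"}}},"fingers":{"type":"number"}},"required":["linear","turn"]}

```bash
mkdir -p pics
cat > h.py <<'E'
import numpy as np,cv2
from cell import *
E
python3 - <<'E'
from h import *
s=sense();print({k:np.round(v,3).tolist() for k,v in s.items()})
for c in("scene","top"):
    p=capture(c);cv2.imwrite(f"pics/{c}1.png",p["color"][:,:,::-1])
    print(c,np.round(p["eye"],3))
    for n in("bench","spindle","cam_pivot","lever_knob","push_face","wheel_mid","spare_mid","cup","scraper","axle"):
        r=spot_point(p,n);print(n,[(round(float(q["p"]),2),np.round(q["at"],3).tolist()) for q in r[:2]])
E
```

```text
{'time': 0.0, 'joints': [1.196, 0.469, -0.049, 1.534, 0.024, 1.141, -0.082], 'qvel': [0.0, -0.0, -0.001, -0.001, 0.001, -0.0, 0.001], 'effort': [0.0, -50.798, -0.081, -23.616, -0.061, 0.038, 0.0], 'ee_pos': [0.229, -0.635, 0.243], 'orientation': [-3.093, -0.54, 0.001], 'wrist_force': [0.179, 0.594, 0.363], 'wrist_torque': [0.014, -0.006, -0.002], 'finger_force': 0.0, 'finger_gap': 0.087}
scene [ 0.807 -0.4    0.855]
bench []
spindle [(0.92, [0.532, -0.123, 0.083])]
cam_pivot [(0.96, [0.559, -0.014, 0.055])]
lever_knob [(0.63, [0.49, 0.057, 0.052]), (0.42, [0.509, -0.251, 0.053])]
push_face [(0.72, [0.556, -0.011, 0.05]), (0.61, [0.515, -0.253, 0.051])]
wheel_mid [(0.66, [0.526, -0.167, 0.048])]
spare_mid [(0.88, [0.739, 0.01, 0.017])]
cup [(0.75, [0.673, -0.265, 0.002])]
scraper [(0.56, [0.352, -0.15, -0.003])]
axle [(0.78, [0.399, 0.131, 0.001]), (0.39, [0.53, -0.168, 0.033])]
top [0.474 0.038 1.144]
bench [(0.61, [0.54, -0.1, -0.003])]
spindle [(0.81, [0.533, -0.131, 0.087])]
cam_pivot [(0.87, [0.56, -0.006, 0.051])]
lever_knob [(0.8, [0.493, 0.06, 0.049])]
push_face [(0.88, [0.507, -0.255, 0.047]), (0.55, [0.524, -0.165, 0.045])]
wheel_mid [(0.52, [0.525, -0.169, 0.044])]
spare_mid [(0.72, [0.736, 0.013, 0.018]), (0.31, [0.559, -0.011, 0.052])]
cup [(0.55, [0.671, -0.267, -0.001])]
scraper [(0.69, [0.352, -0.148, -0.0])]
axle [(0.82, [0.396, 0.13, 0.0])]
```

View pics/scene1.png

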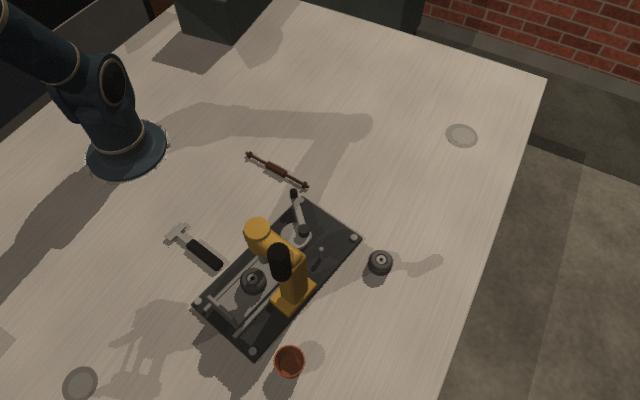

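View pics/top1.png

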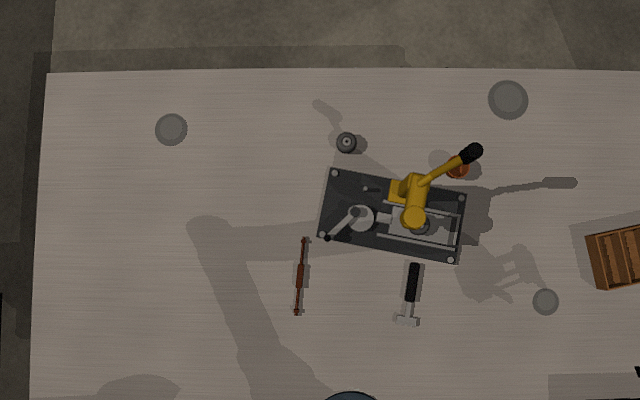

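The scene view shows the knob at (294,193), the hub at (303,230) and the carriage plate to the lower left. The top view shows the knob at (327,238) and the hub at (357,212). From the fit, bench y ≈ (0.205, 0.979), the origin ≈ (0.541, -0.098) and the cam is at ≈ 0.58 rad. I'll turn the tool so that tool x = bench y and tool y = bench x.

Request:
drive_tool:
  linear:
    - [0,0,0]
    - [0,0,0]
    - [0,0,0]
    - [0,0,0]
    - [0,0,0]
    - [0,0,0]
    - [0,0,0]
    - [0,0,0]
    - [0,0,0]
    - [0,0,0]
  turn:
    - [0,0,-6.5]
    - [0,0,-6.5]
    - [0,0,-6.5]
    - [0,0,-6.5]
    - [0,0,-6.5]
    - [0,0,-6.5]
    - [0,0,-6.5]
    - [0,0,-6.5]
    - [0,0,-6.4]
    - [0,0,0]
  fingers: -1

```text
time: 1.93
ee_pos: [0.2286, -0.6351, 0.2445]
orientation: [2.436, 1.983, 0.001]
wrist_force: [0.6, -0.2, -0.1]
finger_gap: 0.0286
finger_force: 0.0
```

Request:
drive_tool:
  linear:
    - [0.035,0.005,0]
    - [0.035,0.005,0]
    - [0.035,0.005,0]
    - [0.035,0.005,0]
    - [0.035,0.005,0]
    - [0.035,0.005,0]
    - [0.035,0.005,0]
    - [0.035,0.005,0]
    - [0.035,0.005,0]
    - [0.035,0.005,0]
  turn:
    - [0,0,0]
    - [0,0,0]
    - [0,0,0]
    - [0,0,0]
    - [0,0,0]
    - [0,0,0]
    - [0,0,0]
    - [0,0,0]
    - [0,0,0]
    - [0,0,0]

```text
time: 2.77
ee_pos: [0.3496, -0.301, 0.2449]
orientation: [2.441, 1.977, 0.0]
wrist_force: [0.6, -0.3, 0.7]
finger_gap: 0.0004
finger_force: 0.0
```

Request:
drive_tool:
  linear:
    - [0.035,0.005,0]
    - [0.035,0.005,0]
    - [0.035,0.005,0]
    - [0.035,0.005,0]
    - [0.035,0.005,0]
    - [0.035,0.005,0]
    - [0.035,0.005,0]
    - [0.035,0.005,0]
    - [0.035,0.005,0]
    - [0,0,0]
  turn:
    - [0,0,0]
    - [0,0,0]
    - [0,0,0]
    - [0,0,0]
    - [0,0,0]
    - [0,0,0]
    - [0,0,0]
    - [0,0,0]
    - [0,0,0]
    - [0,0,0]

```text
time: 3.6
ee_pos: [0.4595, 0.004, 0.2456]
orientation: [-2.43, -1.99, -0.009]
wrist_force: [0.7, -0.2, 0.2]
finger_gap: 0.0006
finger_force: 0.0
```

```bash
cat >> h.py <<'E'
from scipy.spatial.transform import Rotation as R
from scipy.optimize import minimize
O=np.array([.5416,-.098]);Y=np.array([.2046,.979]);X=np.array([.979,-.2046])
def b(p): d=np.array(p[:2])-O; return np.round(1000*np.array([d@X,d@Y,p[2]]),1)
E
python3 - <<'E'
from h import *
s=sense();print(s["time"],b(s["ee_pos"]),s["ee_pos"],R.from_rotvec(s["orientation"]).as_matrix().round(3),np.round(s["joints"],2))
for c in("wrist","top","scene"):
    p=capture(c);cv2.imwrite(f"pics/{c}2.png",p["color"][:,:,::-1])
    for n in("spindle","cam_pivot","lever_knob","push_face","wheel_mid"):
        r=spot_point(p,n);print(c,n,[(round(float(q["p"]),2),b(q["at"])) for q in r[:2]])
E
```

```text
3.6 [-101.2   83.   245.6] [0.45950859 0.00396803 0.24563359] [[ 0.197  0.98   0.004]
 [ 0.98  -0.197  0.004]
 [ 0.005  0.003 -1.   ]] [ 0.56  0.18 -0.72  1.99  0.13  1.02 -0.43]
wrist spindle []
wrist cam_pivot [(0.56, array([-6.5, 90.3, 49.4]))]
wrist lever_knob [(0.75, array([-79.1, 145.9,  53.2]))]
wrist push_face [(0.49, array([-188.8,  196.4,   -1. ]))]
wrist wheel_mid []
top spindle [(0.85, array([ -5.1, -30.8,  83.5])), (0.18, array([170. , 148. ,  19.7]))]
top cam_pivot [(0.93, array([ 0.1, 90.9, 52.2])), (0.17, array([ 161.4, -139. ,   -0.2]))]
top lever_knob [(0.83, array([-82.8, 142.2,  47.5]))]
top push_face [(0.81, array([  -0.8, -160. ,   48.8])), (0.28, array([  0.3, -70.8,  46.9]))]
top wheel_mid [(0.72, array([ -2.9, -73.3,  45.1]))]
scene spindle [(0.86, array([ -4.2, -30.8,  86.6]))]
scene cam_pivot []
scene lever_knob [(0.93, array([-77.9, 141. ,  52. ])), (0.41, array([ -3.2, -31.2,  85.3]))]
scene push_face [(0.55, array([   2.3, -159.1,   55.7]))]
scene wheel_mid [(0.55, array([ -1.7, -71.7,  46.5]))]
```

Request:
drive_tool:
  linear:
    - [0.01,0.01,0.015]
    - [0.01,0.01,0.015]
    - [0,0,0.035]
    - [0,0,0.035]
    - [0,0,0.035]
    - [0,0,0.03]
    - [0,0,0.02]
    - [0,0,0]
  turn:
    - [0,0,0]
    - [0,0,0]
    - [0,0,0]
    - [0,0,0]
    - [0,0,0]
    - [0,0,0]
    - [0,0,0]
    - [0,0,0]

```text
time: 5.17
ee_pos: [0.4784, 0.0117, 0.0559]
orientation: [-2.433, -1.979, 0.01]
wrist_force: [-0.8, 0.2, 0.5]
finger_gap: 0.0006
finger_force: 0.0
```

Run:
```python
from h import *
s=sense();c=b(s["ee_pos"]);print(c,s["wrist_force"])
p=capture("wrist");cv2.imwrite("pics/w3.png",p["color"][:,:,::-1])
def C(a,r=76):
    n=np.array([np.sin(a),np.cos(a)]);o=8+15*abs(n[0])+9.5*abs(n[1])
    return np.array([-r*np.cos(a),90+r*np.sin(a)])-o*n
q=c[:2]
for a in np.arange(.585,3.1416,.0984):
    n=C(a);print(round(a,2),"pos",n.round(0),"d tool xy",(n-q)[::-1].round(0));q=n
```

```text
[-84.3  94.5  55.9] [-0.7867319   0.20008378  0.47770254]
0.58 pos [-77. 112.] d tool xy [17.  8.]
0.68 pos [-75. 119.] d tool xy [7. 2.]
0.78 pos [-72. 126.] d tool xy [7. 3.]
0.88 pos [-68. 132.] d tool xy [7. 4.]
0.98 pos [-64. 139.] d tool xy [6. 4.]
1.08 pos [-59. 145.] d tool xy [6. 5.]
1.18 pos [-53. 150.] d tool xy [6. 6.]
1.27 pos [-46. 155.] d tool xy [5. 7.]
1.37 pos [-39. 160.] d tool xy [4. 7.]
1.47 pos [-31. 163.] d tool xy [4. 8.]
1.57 pos [-23. 166.] d tool xy [3. 8.]
1.67 pos [-16. 168.] d tool xy [2. 7.]
1.77 pos [ -9. 169.] d tool xy [1. 7.]
1.86 pos [ -2. 170.] d tool xy [1. 7.]
1.96 pos [  5. 170.] d tool xy [-0.  8.]
2.06 pos [ 13. 169.] d tool xy [-1.  8.]
2.16 pos [ 21. 168.] d tool xy [-2.  8.]
2.26 pos [ 28. 165.] d tool xy [-2.  8.]
2.36 pos [ 36. 162.] d tool xy [-3.  7.]
2.45 pos [ 43. 157.] d tool xy [-4.  7.]
2.55 pos [ 50. 152.] d tool xy [-5.  7.]
2.65 pos [ 56. 146.] d tool xy [-6.  6.]
2.75 pos [ 62. 140.] d tool xy [-7.  6.]
2.85 pos [ 67. 132.] d tool xy [-7.  5.]
2.95 pos [ 71. 125.] d tool xy [-8.  4.]
3.05 pos [ 74. 116.] d tool xy [-8.  3.]
```

Request:
drive_tool:
  linear:
    - [0,0,-0.004]
    - [0.006,0.003,0]
    - [0.006,0.003,0]
    - [0.005,0.002,0]
    - [0.007,0.002,0]
    - [0.007,0.003,0]
    - [0.007,0.004,0]
    - [0,0,0]
  turn:
    - [0,0,0]
    - [0,0,0]
    - [0,0,0]
    - [0,0,0]
    - [0,0,0]
    - [0,0,0]
    - [0,0,0]
    - [0,0,0]

```text
time: 5.88
ee_pos: [0.506, 0.046, 0.0637]
orientation: [2.437, 1.982, -0.002]
wrist_force: [-1.5, -2.2, -0.3]
finger_gap: 0.0007
finger_force: 0.9
```

```bash
cat > st.py <<'E'
from h import *
s=sense();print(s["time"],b(s["ee_pos"]),np.round(s["wrist_force"],1))
for c in("top","wrist","scene"):
    p=capture(c);cv2.imwrite("pics/%s_%d.png"%(c,s["time"]*10),p["color"][:,:,::-1])
    for n in("lever_knob","push_face"):
        for q in spot_point(p,n)[:2]:
            k=b(q["at"]);print(c,n,round(float(q["p"]),2),k,"a",round(np.arctan2(k[1]-90,-k[0]),2))
E
python3 st.py
```

```text
5.8833 [-64.3 133.7  63.7] [-1.5 -2.2 -0.3]
top push_face 0.75 [  -2.  -159.    47.2] a -1.56
top push_face 0.57 [-0.  -1.7 -1.5] a -1.57
wrist lever_knob 0.57 [-59.9 166.1  48.1] a 0.9
scene lever_knob 0.9 [-62.  164.3  54.6] a 0.88
scene push_face 0.77 [  -1.  -158.3   54.4] a -1.57
```

Request:
drive_tool:
  linear:
    - [0.006,0.003,0.002]
    - [0.006,0.005,0]
    - [0.006,0.006,0]
    - [0.005,0.007,0]
    - [0.004,0.007,0]
    - [0.004,0.008,0]
    - [0.003,0.008,0]
    - [0.002,0.007,0]
    - [0.001,0.007,0]
    - [0,0,0]
  turn:
    - [0,0,0]
    - [0,0,0]
    - [0,0,0]
    - [0,0,0]
    - [0,0,0]
    - [0,0,0]
    - [0,0,0]
    - [0,0,0]
    - [0,0,0]
    - [0,0,0]

```text
time: 7.17
ee_pos: [0.5717, 0.0708, 0.0614]
orientation: [-2.438, -1.98, -0.003]
wrist_force: [-1.2, 0.3, -1.4]
finger_gap: 0.0002
finger_force: 0.7
```

```bash
python3 st.py
```

```text
7.1667 [ -5.1 171.4  61.4] [-1.2  0.3 -1.4]
top push_face 0.97 [  -1.2 -160.3   48.7] a -1.57
top push_face 0.53 [ 163.8 -138.4    0.2] a -2.19
wrist lever_knob 0.98 [ 19.2 181.7  49.4] a 1.78
scene push_face 0.66 [   4.1 -161.7   52.3] a -1.59
```

Tracking as planned (a ≈ 1.8). Next, most of the second half.

Request:
drive_tool:
  linear:
    - [0,0.007,0]
    - [0,0.008,0]
    - [-0.001,0.008,0]
    - [-0.002,0.008,0]
    - [-0.003,0.008,0]
    - [-0.004,0.007,0]
    - [-0.005,0.007,0]
    - [-0.005,0.007,0]
    - [-0.006,0.006,0]
    - [-0.007,0.006,0]
    - [0,0,0]
  turn:
    - [0,0,0]
    - [0,0,0]
    - [0,0,0]
    - [0,0,0]
    - [0,0,0]
    - [0,0,0]
    - [0,0,0]
    - [0,0,0]
    - [0,0,0]
    - [0,0,0]
    - [0,0,0]

```text
time: 8.53
ee_pos: [0.6352, 0.0208, 0.0614]
orientation: [2.439, 1.978, 0.001]
wrist_force: [-1.1, 1.2, -0.6]
finger_gap: 0.0003
finger_force: 0.7
```

```bash
python3 st.py
```

```text
8.5333 [ 67.3 135.5  61.4] [-1.1  1.2 -0.6]
scene lever_knob 0.58 [ 88.1 117.4  51.5] a 2.84
scene push_face 0.59 [   3.3 -159.2   52.4] a -1.58
```

Request:
drive_tool:
  linear:
    - [-0.006,0.003,0]
    - [-0.006,0.002,0]
    - [-0.006,0.001,0]
    - [-0.005,0,0]
    - [0,0,0]
  turn:
    - [0,0,0]
    - [0,0,0]
    - [0,0,0]
    - [0,0,0]
    - [0,0,0]

```text
time: 9.4
ee_pos: [0.6363, -0.0022, 0.0619]
orientation: [2.438, 1.978, 0.003]
wrist_force: [2.4, 2.2, -0.0]
finger_gap: 0.0006
finger_force: 1.0
```

Request:
drive_tool:
  linear:
    - [-0.002,0,0]
    - [-0.002,0,0]
    - [0,0,0]
  turn:
    - [0,0,0]
    - [0,0,0]
    - [0,0,0]

```text
time: 9.65
ee_pos: [0.635, -0.0048, 0.0619]
orientation: [2.437, 1.981, 0.002]
wrist_force: [2.7, 2.4, -1.1]
finger_gap: 0.0004
finger_force: 1.5
```

```bash
python3 st.py; ls pics
```

```text
9.65 [ 72.3 110.3  61.9] [ 2.7  2.4 -1.1]
top lever_knob 0.44 [-188.2  195.1   -2. ] a 0.51
top push_face 0.55 [  -0.4 -163.2   47.9] a -1.57
scene lever_knob 0.61 [92.5 88.1 53.2] a -3.12
scene push_face 0.8 [   1.7 -158.8   53.5] a -1.58
scene1.png
scene2.png
scene_58.png
scene_71.png
scene_85.png
scene_96.png
top1.png
top2.png
top_58.png
top_71.png
top_85.png
top_96.png
w3.png
wrist2.png
wrist_58.png
wrist_71.png
wrist_85.png
wrist_96.png
```

Request:
drive_tool:
  linear:
    - [-0.002,0,0]
    - [-0.002,0,0]
    - [0,0,0]
  turn:
    - [0,0,0]
    - [0,0,0]
    - [0,0,0]

```text
time: 10.35
ee_pos: [0.6338, -0.0056, 0.0617]
orientation: [-2.435, -1.982, -0.007]
wrist_force: [2.9, 7.4, -0.8]
finger_gap: 0.0004
finger_force: 3.7
```

Request:
drive_tool:
  linear:
    - [-0.002,0,0]
    - [0,0,0]
  turn:
    - [0,0,0]
    - [0,0,0]

```text
time: 10.52
ee_pos: [0.6337, -0.0057, 0.0618]
orientation: [-2.433, -1.982, -0.01]
wrist_force: [4.5, 9.6, -1.8]
finger_gap: 0.0008
finger_force: 5.0
```

Request:
drive_tool:
  linear:
    - [0.01,0,0]
    - [0.015,0,0]
    - [0,0,-0.03]
    - [0,0,-0.04]
    - [0,0,-0.04]
    - [0,0,-0.04]
    - [0,0,-0.04]
    - [0,-0.03,0]
    - [0,-0.035,0]
    - [0,-0.035,0]
    - [0,-0.035,0]
    - [0,-0.035,0]
  turn:
    - [0,0,0]
    - [0,0,0]
    - [0,0,0]
    - [0,0,0]
    - [0,0,0]
    - [0,0,0]
    - [0,0,0]
    - [0,0,0]
    - [0,0,0]
    - [0,0,0]
    - [0,0,0]
    - [0,0,0]

```text
time: 11.52
ee_pos: [0.469, 0.0486, 0.2508]
orientation: [-2.438, -1.98, 0.005]
wrist_force: [0.0, -0.3, 0.3]
finger_gap: 0.0004
finger_force: 0.0
```

Request:
drive_tool:
  linear:
    - [-0.035,0,0]
    - [-0.035,0,0]
    - [-0.035,0,0]
    - [-0.035,0,0]
    - [-0.035,0,0]
    - [-0.035,0,0]
    - [-0.035,0,0]
    - [-0.035,0,0]
    - [-0.035,0,0]
    - [-0.025,0,0]
    - [0,0,0]
  turn:
    - [0,0,0]
    - [0,0,0]
    - [0,0,0]
    - [0,0,0]
    - [0,0,0]
    - [0,0,0]
    - [0,0,0]
    - [0,0,0]
    - [0,0,0]
    - [0,0,0]
    - [0,0,0]

```text
time: 12.43
ee_pos: [0.3991, -0.2898, 0.2508]
orientation: [-2.447, -1.969, 0.005]
wrist_force: [-1.7, -0.8, -0.8]
finger_gap: 0.0004
finger_force: 0.0
```

```bash
python3 st.py; python3 -c "
from h import *;s=sense();print(R.from_rotvec(s['orientation']).as_matrix().round(3))
a=cv2.imread('pics/scene_%d.png'%119) "; ls -t pics|head -3
```

```text
12.4333 [-100.3 -216.9  250.8] [-1.7 -0.8 -0.8]
top lever_knob 0.7 [90.3 87.2 49.3] a -3.11
top push_face 0.7 [  -2.6 -163.5   45.7] a -1.56
top push_face 0.68 [ -0.9 -72.7  43.9] a -1.57
wrist push_face 0.66 [  1.4 -69.5  48.1] a -1.58
wrist push_face 0.59 [   2.  -158.9   52.5] a -1.58
scene lever_knob 0.97 [93.1 88.7 53.3] a -3.13
scene push_face 0.6 [   4.8 -159.6   51.3] a -1.59
[[ 0.202  0.979 -0.   ]
 [ 0.979 -0.202 -0.   ]
 [-0.    -0.    -1.   ]]
scene_124.png
wrist_124.png
top_124.png[ WARN:0@0.147] global loadsave.cpp:275 findDecoder imread_('pics/scene_119.png'): can't open/read file: check file path/integrity
```

Request:
drive_tool:
  linear:
    - [0,0.03,0]
    - [0,0.035,0]
    - [0,0.03,0]
    - [0,0,0.035]
    - [0,0,0.04]
    - [0,0,0.04]
    - [0,0,0.04]
    - [0,0,0.027]
    - [0,0,0]
  turn:
    - [0,0,0]
    - [0,0,0]
    - [0,0,0]
    - [0,0,0]
    - [0,0,0]
    - [0,0,0]
    - [0,0,0]
    - [0,0,0]
    - [0,0,0]

```text
time: 13.63
ee_pos: [0.4913, -0.3012, 0.0639]
orientation: [-2.428, -1.976, 0.007]
wrist_force: [-0.8, 0.2, 0.4]
finger_gap: 0.0007
finger_force: 0.0
```

Request:
drive_tool:
  linear:
    - [0.015,0,0]
    - [0.015,0,0]
    - [0.008,0,0]
    - [0.004,0,0]
    - [0.004,0,0]
    - [0.004,0,0]
    - [0,0,0]
  turn:
    - [0,0,0]
    - [0,0,0]
    - [0,0,0]
    - [0,0,0]
    - [0,0,0]
    - [0,0,0]
    - [0,0,0]

```text
time: 14.22
ee_pos: [0.5061, -0.2549, 0.0705]
orientation: [2.436, 1.98, 0.001]
wrist_force: [0.6, -1.3, 1.3]
finger_gap: 0.0007
finger_force: 0.8
```

```bash
python3 st.py; ls -t pics|head -3
```

```text
14.2167 [  -2.6 -160.9   70.5] [ 0.6 -1.3  1.3]
top lever_knob 0.84 [88.8 90.4 48.5] a 3.14
top push_face 0.59 [  -2.3 -152.2   47.5] a -1.56
wrist push_face 0.9 [  -0.4 -149.    52.8] a -1.57
scene lever_knob 0.85 [90.9 86.6 51.2] a -3.1
scene push_face 0.78 [   2.8 -148.4   52.7] a -1.58
scene_142.png
wrist_142.png
top_142.png
```

Request:
drive_tool:
  linear:
    - [0.003,0,0]
    - [0.003,0,0]
    - [0.003,0,0]
    - [0.003,0,0]
    - [0.003,0,0]
    - [0.003,0,0]
    - [0.003,0,0]
    - [0.003,0,0]
    - [0.002,0,0]
    - [0.002,0,0]
    - [0,0,0]
  turn:
    - [0,0,0]
    - [0,0,0]
    - [0,0,0]
    - [0,0,0]
    - [0,0,0]
    - [0,0,0]
    - [0,0,0]
    - [0,0,0]
    - [0,0,0]
    - [0,0,0]
    - [0,0,0]

```text
time: 15.58
ee_pos: [0.511, -0.2262, 0.0694]
orientation: [-2.436, -1.982, 0.0]
wrist_force: [-0.5, -1.3, 0.6]
finger_gap: 0.0003
finger_force: 0.7
```

Request:
drive_tool:
  linear:
    - [0.002,0,0]
    - [0.002,0,0]
    - [0,0,0]
  turn:
    - [0,0,0]
    - [0,0,0]
    - [0,0,0]

```text
time: 15.83
ee_pos: [0.511, -0.2259, 0.0695]
orientation: [2.438, 1.979, -0.005]
wrist_force: [-3.0, -8.3, 0.3]
finger_gap: 0.0003
finger_force: 3.9
```

Request:
drive_tool:
  linear:
    - [0.002,0,0]
    - [0,0,0]
    - [0,0,0]
  turn:
    - [0,0,0]
    - [0,0,0]
    - [0,0,0]

```text
time: 16.08
ee_pos: [0.511, -0.2258, 0.0696]
orientation: [2.438, 1.976, -0.007]
wrist_force: [-2.6, -12.0, -0.0]
finger_gap: 0.0003
finger_force: 5.6
```

Request:
drive_tool:
  linear:
    - [-0.01,0,0]
    - [-0.025,0,0]
    - [-0.035,0,0]
    - [-0.03,0,-0.02]
    - [0,0,-0.04]
    - [0,0,-0.04]
    - [0,0,-0.04]
    - [0,-0.03,-0.03]
    - [-0.02,-0.03,0]
    - [-0.03,0,0]
    - [0,0,0]
  turn:
    - [0,0,0]
    - [0,0,0]
    - [0,0,0]
    - [0,0,0]
    - [0,0,0]
    - [0,0,0]
    - [0,0,0]
    - [0,0,0]
    - [0,0,0]
    - [0,0,0]
    - [0,0,0]

```text
time: 17.0
ee_pos: [0.4207, -0.3608, 0.2396]
orientation: [2.443, 1.971, -0.003]
wrist_force: [-0.3, -1.0, -0.3]
finger_gap: 0.0009
finger_force: 0.0
```

```bash
python3 st.py
python3 - <<'E'
from h import *
for c in("scene","top"):
    p=capture(c)
    for n in("wheel_mid","spindle","spare_mid","cup","scraper","axle"):
        print(c,n,[(round(float(q["p"]),2),b(q["at"]),np.round(q["at"],3)) for q in spot_point(p,n)[:1]])
    if c=="scene":cv2.imwrite("pics/end.png",cv2.resize(p["color"][150:380,150:450,::-1],None,fx=2,fy=2))
E
```

```text
17.0 [ -64.6 -282.1  239.6] [-0.3 -1.  -0.3]
top lever_knob 0.85 [90.2 88.6 49.9] a -3.13
top lever_knob 0.62 [-1.3 89.8 53.8] a -0.15
top push_face 0.72 [  -1.5 -121.5   47.4] a -1.56
wrist push_face 0.77 [  -0.  -119.6   50.5] a -1.57
scene lever_knob 0.92 [93.2 87.9 53.5] a -3.12
scene push_face 0.8 [   0.8 -120.9   50.9] a -1.57
scene push_face 0.26 [-176.4  -90.2   -1.9] a -0.8
scene wheel_mid [(0.56, array([ -3.6, -33.5,  46.3]), array([ 0.531, -0.13 ,  0.046]))]
scene spindle [(0.79, array([ -3.8, -28.7,  85.3]), array([ 0.532, -0.125,  0.085]))]
scene spare_mid [(0.82, array([173.5, 146.8,  19.3]), array([0.741, 0.01 , 0.019]))]
scene cup [(0.91, array([ 159.7, -138.7,    3.1]), array([ 0.67 , -0.266,  0.003]))]
scene scraper [(0.73, array([-173.8,  -89.3,   -1.2]), array([ 0.353, -0.15 , -0.001]))]
scene axle [(0.58, array([-185.3,  194.8,    0. ]), array([0.4  , 0.131, 0.   ]))]
top wheel_mid [(0.63, array([ -1.9, -29.5,  46. ]), array([ 0.534, -0.126,  0.046]))]
top spindle [(0.75, array([ -6.5, -31.8,  85.9]), array([ 0.529, -0.128,  0.086]))]
top spare_mid [(0.63, array([169.1, 144.9,  20.2]), array([0.737, 0.009, 0.02 ]))]
top cup [(0.77, array([ 162.9, -139.4,    2.2]), array([ 0.672, -0.268,  0.002]))]
top scraper [(0.75, array([-171.9,  -85.7,   -1.7]), array([ 0.356, -0.147, -0.002]))]
top axle [(0.88, array([-187.2,  191.5,   -2.4]), array([ 0.398,  0.128, -0.002]))]
```

View pics/end.png

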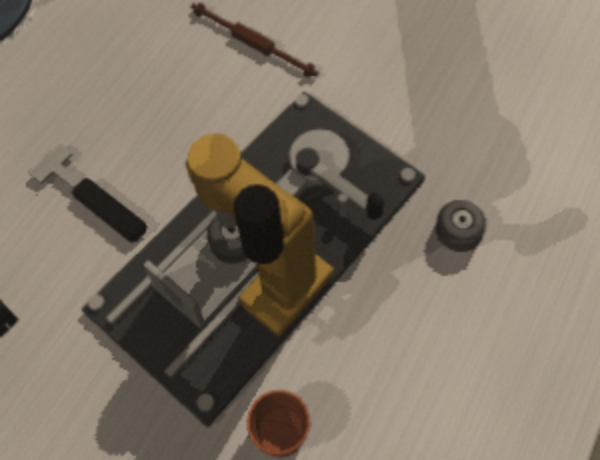

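The crop shows the lever knob at (375,205) by the stop pin, the plate forward at (175,290), and the wheel under the puller arm at (230,235). The hand is clear and the loose items haven't moved.

```bash
python3 -c "
from cell import *
print(hand_in())"
```

```text
the job is handed in; nothing more can be done
None
```

I turned the cam lever to its stop, then pushed the carriage fully home. The last images show the wheel level under the spindle, the loose items where they were and the hand clear; I handed the job in at about 17 s, and no verdict came back.

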